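Book a bauble order in with the hand scanner and ring the bell

ROBOT

A 6-joint arm with a two-finger parallel gripper is mounted at the origin on a cart in front of the work surface, level with it; the furniture and walls round the work are solid. World frame = base frame: x ahead of the robot, y to its left, z up, the work surface at z = 0. Lengths are in mm, angles in rad, forces in N, time in s.
With the tool pointing down it reaches from about 400 to 925 mm from the base axis. Payload 12.5 kg.
Tool frame: the origin (TCP) lies between the finger pads; the fingertips stand env.tip_extent ahead of it and the grasp point (between the pads) lies 11 mm behind it (env.tip_extent is the distance from the TCP to the fingertips, in mm); z points along the fingers, y is the line along which they close (so a half turn about z gives the same grasp; the last joint's range is limited). The gripper opens to 95 mm and grips with 3 to 60 N. Pads are 20 mm wide; open, the fingers measure 119 mm over their backs; the gripper's body (75 mm by 180 mm) begins 59 mm behind the grasp point.
Start: joints at [-1.243, 0.491, 1.559, -0, 1.092, -0.106], TCP at [262.725, -567.117, 222.661] pointing down, gripper open.
Joint ranges: [-3.1, 3.1], [-0.84, 2.19], [0.05, 2.79], [-1.13, 4.28], [0.06, 2.93], [-2.69, 2.69]. Speed limits (rad/s): [2.22, 2.22, 2.79, 3.14, 3.14, 3.14].

INTERFACE

Orientations are given as [roll, pitch, yaw] about the fixed x, y, z axes, in that order (R = Rz(yaw) Ry(pitch) Rx(roll)).
In Python, from cell import env gives the robot as it stands.
- The arm moves only by the tool carry_out, never from a script. Its argument "motion" is a list of rows, each a list of 5 numbers: the shift along the tool's x, y, z in mm, then the turn about the tool's z in degrees, then the closure, from 0 (fully open) to 1 (shut). A call has 1 to 12 rows; each row shifts and turns the commanded pose from where the row before left it, along the tool's axes as they then stand; what a row does not reach is not made up. A row lasts 1/10 s, in which the tool goes at most 50 mm and 8.59 degrees, less where a joint would pass 70% of its speed; a pose out of reach is approached as far as the arm can. A call with a gripper value outside its range is refused whole. The fingers move at their own pace and stop on an object; the grip force is fixed at half the most. Time passes only in rows, so rows that do not move let the fingers close. It gives the time, the measured TCP pose, the force, the opening and the grip force at its end, in the units of the state.
- env.state(): the state, without advancing time (a new reading comes with each control period).
- env.read_camera(name): name is "scene" or "top" or "wrist"; returns a dict with "color" (400x640x3 uint8, red, green, blue), "K" (3x3 intrinsics, pixels), "R" (3x3) and "t" (3): a world point X has camera coordinates R X + t; the wrist camera has in their place "hand_eye" (4x4, takes a point from camera to tool coordinates, whose origin is the TCP and whose axes are the flange's). Camera axes: x right, y down, z forward; pixel columns grow to the right and rows downward; lengths in mm; the calibration is good to about 2 mm. A picture is of the moment at which its call begins: read the wrist's pose just before it. There is no depth.
- env.job_done(): hands the job in; it is judged then, once.
The state is a dict: "t": time; "joints": joint angles; "qvel": joint speeds; "tau": joint torques, N m; "eef_pos": TCP position; "tcp_rot": TCP orientation; "ft_force": force on the tool from outside, world axes, zero at the start; "moment": the same for the moment, N m; "opening": opening from 0.0 (shut) to 1.0 (fully open); "grip_force": force on a finger pad.
Only numpy, scipy, OpenCV 4.12 (cv2) and the standard library are available. Lean on these libraries where they do the work, as an engineer would, in place of code of your own. Each camera call takes 0.05 s, during which the arm holds its last target. There are 200 camera calls.

TASK

Book the finished bauble order in to the drying rack: lift the yellow hand scanner off its rest, aim it squarely at the middle of the bar code on the green job card from about 10 cm away and hold it steady for two seconds, then do the same with the code on the red rack card, without touching either card. Lay the scanner back in both saddles of its rest, head to the same end as before, and only after that press the desk bell's plunger down to its stop and let it come up. Leave the jar, the dropper bottle and the dish of caps where they are.

Things in the scene. Friction and masses are not known exactly. Their poses are not given: they have to be found in the camera images.
- scanner: loose hand scanner without trigger, 0.18 kg: yellow handle, black ribs and tail, 34 mm wide (y), 28 high (z), x -85 to +75 mm; black head in front, 50 mm wide, tipped 35 degrees down, reaching x = 123 and z = -14 mm. Origin: underside of the handle amid the ribs; grip here from above across y (clear of the rest for x -35 to +35 mm). x forward to the head, z up
- scanner_lens: the scanner's window at the front of its head, fixed to it at (114, 0, -1.5) mm in the scanner's frame. Origin: centre of the window; its x axis is the beam, level with the scanner's y axis and 35 degrees below the scanner's x axis
- scan_spot (a point): point on the beam 100 mm in front of the window, where it reads best: put it on the middle of the code
- scanner_rest: grey and black scanner rest, fixed. Base plate 150 x 76 x 6 mm; origin at the centre of its underside, x the way the head points, z up. Two saddles, 16 mm thick, at x = -45 and +45 mm: floors at z = 36 mm, cheeks 41 mm apart, flaring to 51 mm at the top, z = 68 mm. The scanner laid in it has its origin at (0, 0, 36) mm here, axes parallel
- green_code: green job card, a plate 80 mm wide (y) and 62 mm high (x) on a wooden stand that does not move, its middle 110 mm above the table, leaning back so that its face looks 35 degrees above the horizontal. Origin: the middle of the bar code (57 x 34 mm) on its face; z out of the face, x up along the face
- red_code: red rack card, just like the green one, its middle 130 mm above the table; the two stands may stand either way round
- bell_top (a point): middle of the top of the desk bell's plunger, a steel button 20 mm across, 56 mm above the table when up; the bell (fixed) is a steel dome 84 mm across over its base and 38 mm high, collar to 41 mm
- bell_plunger (a joint): travel of the plunger, 0 up to 0.007 m at its stop; springs back; about 4 N at the stop
- glitter_jar: glitter jar with white lid, 41 mm across, 55 mm high; origin at the centre of its underside; bystander
- dropper_bottle: brown dropper bottle, 33 mm across, 102 mm high; origin at the centre of its underside; bystander
- cap_dish: tin dish of gold caps, 82 mm across, 20 mm high; origin at the centre of its underside; bystander

How it is judged:
By the outcome, as a careful person would: the job done as asked, in the order asked, and still so for the second after the job is handed in, with the robot touching nothing.
It also fails if it takes over 58 s, if anything falls off the work surface, if the arm or the gripper's body presses on something with over 40 N, if the wrist force passes 120 N, or if a joint passes its speed limit or range.

## Working session

There is one attempt and no reset: what is moved stays moved. The work goes in short steps, Python scripts to look and compute and a tool call to move; the robot and the scene stay as the last step left them, time stands still between calls to the robot, and variables do not carry over. Pictures are saved under pics/ and viewed, at most 13 in all, crops included, and the job is handed in when it is done.

Besides the shell and the picture viewer there is one more tool, called after "Emit:" in YAML: its name, and indented under it one key for each argument. carry_out: Moves the arm, as the interface text tells. Its arguments: {"type":"object","properties":{"motion":{"type":"array"}},"required":["motion"]}

```bash
ls; mkdir -p pics; python3 - <<'E'
from cell import env
import cv2,pickle
s=env.state();print(s, env.tip_extent)
d={}
for n in ["scene","top"]:
    c=env.read_camera(n);d[n]=c
    cv2.imwrite(f"pics/{n}0.png",c["color"][:,:,::-1])
pickle.dump(d,open("cams.pkl","wb"))
E
```

```text
pics
{'t': 0.0, 'joints': array([-1.24262037e+00,  4.91587039e-01,  1.55948489e+00,  7.01980897e-06,
        1.09167191e+00, -1.05604227e-01]), 'qvel': array([-0.00020089,  0.00078826, -0.00064114,  0.00035316,  0.00112121,
        0.00134941]), 'tau': array([-2.10524745e-04, -6.12646437e+01, -2.58189046e+01,  6.91958028e-02,
        4.81638929e-02, -8.73922477e-05]), 'eef_pos': array([ 262.6304711 , -566.87297356,  222.03246327]), 'tcp_rot': array([-3.14044854e+00, -1.27534588e-04,  4.33776871e-01]), 'ft_force': array([-0.60411064,  0.04502947,  0.53520362]), 'moment': array([-0.01355547, -0.05346332, -0.01691824]), 'grip_force': 0.0, 'opening': 0.9976436721559209} 8.0
```

View pics/scene0.png

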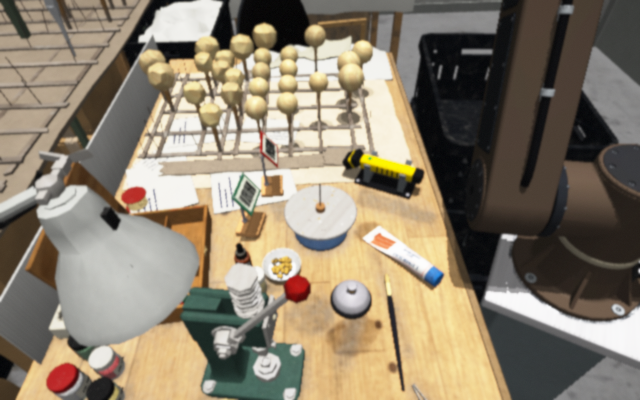

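View pics/top0.png

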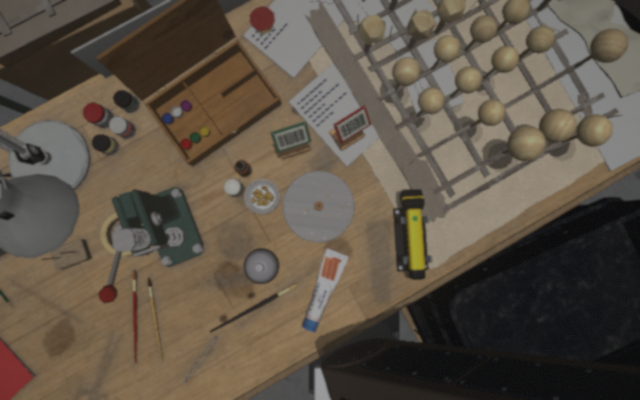

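The scene view shows the scanner at about (385,168), the cards at (247,190) and (268,150), and the bell at (351,297). In the top view the scanner is at (412,235) with its head up at (412,198), green card (291,137), red card (351,125), bell (262,265). I'll enlarge both.

```bash
python3 - <<'E'
import cv2,pickle,numpy as np
d=pickle.load(open("cams.pkl","rb"))
def crop(n,x0,y0,w,h,s,f):
    i=d[n]["color"][y0:y0+h,x0:x0+w,::-1]
    i=cv2.resize(i,None,fx=s,fy=s,interpolation=cv2.INTER_CUBIC)
    i=cv2.convertScaleAbs(i,alpha=1.5 if n=="top" else 1.0)
    for k in range(0,w,20):cv2.putText(i,str(x0+k),(k*s,8),0,.3,(0,255,255));cv2.line(i,(k*s,10),(k*s,16),(0,0,255))
    for k in range(0,h,20):cv2.putText(i,str(y0+k),(0,k*s+4),0,.3,(0,255,255));cv2.line(i,(22,k*s),(28,k*s),(0,0,255))
    cv2.imwrite(f,i)
crop("top",225,95,210,190,3,"pics/t1.png")
crop("scene",220,125,220,200,3,"pics/s1.png")
for n in d: 
    c=d[n];print(n,c["K"].round(1).tolist(),(-c["R"].T@c["t"]).round(1),c["R"].round(3).tolist())
E
```

```text
scene [[400.8, 0.0, 319.6], [0.0, 400.8, 202.1], [0.0, 0.0, 1.0]] [235.7 672.2 721.5] [[-0.885, -0.466, -0.019], [-0.327, 0.649, -0.687], [0.332, -0.602, -0.726]]
top [[458.8, 0.0, 325.2], [0.0, 458.8, 201.6], [0.0, 0.0, 1.0]] [ 473.3  162.6 1091.9] [[0.003, -1.0, 0.025], [-0.998, -0.004, -0.057], [0.057, -0.025, -0.998]]
```

View pics/t1.png

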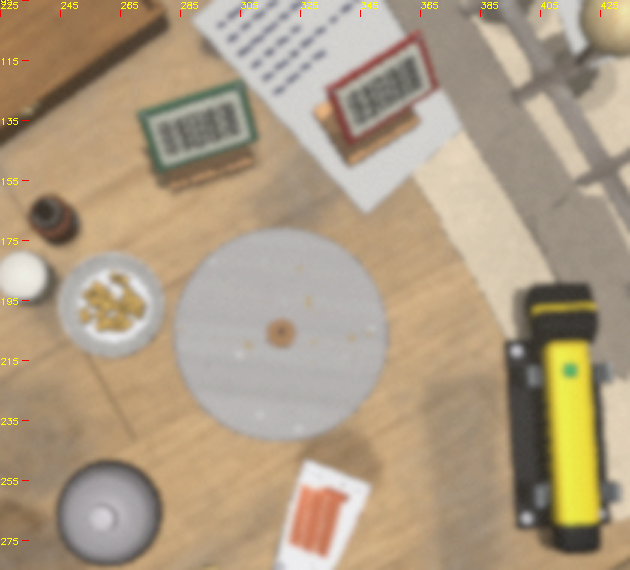

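View pics/s1.png

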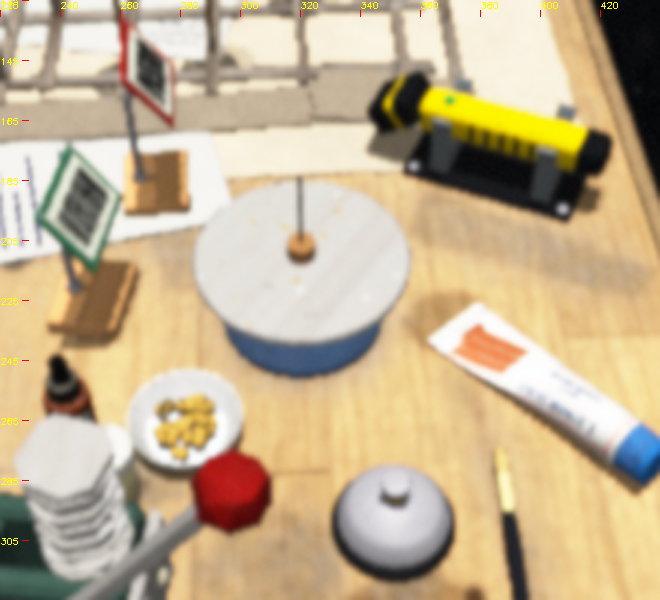

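Green plate corners in the top crop are (138,113), (245,82), (257,139), (152,173); red are (328,92), (419,33), (438,88), (350,147). Both appear in the scene crop too. Rest screws are at top (517,351), (527,518) and scene (414,165), (563,208). The bell plunger is at top (102,518) and scene (395,487). I'll triangulate these.

```bash
cat > h.py <<'E'
import numpy as np,pickle,cv2
from scipy.optimize import least_squares
from scipy.spatial.transform import Rotation as Ro
d=pickle.load(open("cams.pkl","rb"))
off={"top":(225,95),"scene":(220,125)}
def px(n,u): return np.array([off[n][0]+u[0]/3-.33,off[n][1]+u[1]/3-.33])
def proj(n,X):
    c=d[n];p=(c["R"]@np.atleast_2d(X).T).T+c["t"];p=p@c["K"].T;return p[:,:2]/p[:,2:]
def tri(a,b):
    f=lambda X:np.r_[(proj("top",X)-px("top",a)).ravel(),(proj("scene",X)-px("scene",b)).ravel()]
    r=least_squares(f,[550,100,60]);return r.x,np.abs(r.fun).max()
def at(n,u,z):
    c=d[n];p=px(n,u);v=c["R"].T@np.linalg.solve(c["K"],[p[0],p[1],1]);o=-c["R"].T@c["t"]
    return o+v*(z-o[2])/v[2]
E
python3 - <<'E'
from h import *
P=lambda s,r:print(s,r[0].round(1),round(r[1],2))
G=[((138,113),(37,215)),((245,82),(70,145)),((257,139),(122,197)),((152,173),(95,268))]
R=[((328,92),(122,68)),((419,33),(122,20)),((438,88),(173,70)),((350,147),(173,125))]
local=np.array([[31,40,0],[31,-40,0],[-31,-40,0],[-31,40,0]])  # x up,y? 
for nm,C,h in (("G",G,110),("R",R,130)):
    for c in C:P(nm,tri(*c))
    # plate model: centre x,y,h, yaw psi of face normal
    def mdl(p):
        n=np.array([np.cos(p[2])*np.cos(.6109),np.sin(p[2])*np.cos(.6109),np.sin(.6109)])
        up=np.array([0,0,1])-n*n[2];up/=np.linalg.norm(up);y=np.cross(n,up)
        return np.array([p[0],p[1],p[3]])+local@np.array([up,y,n])
    for free in (0,1):
      for sy in (1,-1):
        def f(p):
            X=mdl(p if free else [*p[:3],h]); X=X if sy==1 else X[[1,0,3,2]]
            return np.r_[(proj("top",X)-[px("top",c[0]) for c in C]).ravel(),(proj("scene",X)-[px("scene",c[1]) for c in C]).ravel()]
        r=least_squares(f,[600,150,3.1,h]);print(nm,free,sy,r.x.round(2),np.abs(r.fun).max().round(2))
P("screwF",tri((517,351),(414,165)));P("screwB",tri((527,518),(563,208)))
P("bell",tri((102,518),(395,487)));print(at("top",(102,518),56),at("scene",(395,487),56))
P("spindle base",tri((281,333),(300,247)))
P("tail",tri((577,545),(605,140)))
P("greendot",tri((570,370),(450,100)))
print("yellow ends",at("top",(567,342),64),at("top",(578,524),64))
print("can rim",at("top",(175,333),100),at("top",(387,333),100))
P("dish",tri((111,305),(187,425)))
E
```

```text
G [672.9 253.3 135.2] 0.4
G [697.8 179.2 129.1] 0.07
G [665.7 170.6  82.2] 0.18
G [637.4 246.6  92. ] 0.56
G 0 1 [668.25 212.46   3.45 110.  ] 1.88
G 0 -1 [669.95 212.8    6.55 110.  ] 17.61
G 1 1 [668.55 212.26   3.45 109.13] 1.71
G 1 -1 [671.24 211.94   6.55 106.25] 17.57
R [683.6 122.4 164.9] 0.44
R [728.6  58.4 150.9] 0.3
R [701.8  37.8  95.6] 0.25
R [657.3 103.9 105. ] 0.56
R 0 1 [692.55  80.87   3.72 130.  ] 3.61
R 0 -1 [6.9408e+02 8.1530e+01 5.8000e-01 1.3000e+02] 15.2
R 1 1 [692.83  80.6    3.72 129.18] 3.79
R 1 -1 [6.9555e+02 8.0150e+01 5.8000e-01 1.2575e+02] 15.16
screwF [512.3 -35.2   6.6] 0.11
screwB [380.8 -42.2   7.5] 0.17
bell [384.4 286.   48.8] 0.06
[385.12260591 285.24328563  56.        ] [382.6621802  290.13532405  56.        ]
spindle base [522.6 152.6  78.9] 0.03
tail [365.  -68.   68.7] 0.73
greendot [495.9 -64.8  63.4] 0.2
yellow ends [517.28620341 -62.45468508  64.        ] [381.49427014 -69.53071843  64.        ]
can rim [521.22188464 229.0745347  100.        ] [521.79127832  76.14647603 100.        ]
dish [546.3 284.9   9. ] 0.49
```

```bash
cat >> h.py <<'E'
def rel(p0,yaw0,p1,yaw1):
    "shift along tool axes as they stand at p0, turn deg about tool z (tool down)"
    c,s=np.cos(yaw0),np.sin(yaw0);v=np.subtract(p1,p0)
    return np.round([v[0]*c+v[1]*s,v[0]*s-v[1]*c,-v[2],-np.degrees((yaw1-yaw0+np.pi)%(2*np.pi)-np.pi)],1)
E
python3 - <<'E'
from h import *
from cell import env
s=env.state();print(rel(s["eef_pos"],s["tcp_rot"][2],[430,-67,230],.052))
for z in (79,110,130,150,160,170): print(z,proj("scene",[522.6,152.6,z]).round(1)) # observed top
print(px("scene",(300,177)))
print(env.read_camera("wrist")["hand_eye"].round(3))
E
```

```text
[ 362.  -383.3   -7.8   21.9]
79 [[319.7 207. ]]
110 [[319.4 197.1]]
130 [[319.2 190.4]]
150 [[319.1 183.5]]
160 [[319. 180.]]
170 [[318.9 176.4]]
[319.67 183.67]
[[ 1.00000e-03 -9.72000e-01 -2.35000e-01  6.52590e+01]
 [ 1.00000e+00  1.00000e-03 -0.00000e+00  1.56000e-01]
 [ 0.00000e+00 -2.35000e-01  9.72000e-01 -1.61326e+02]
 [ 0.00000e+00  0.00000e+00  0.00000e+00  1.00000e+00]]
```

Emit:
carry_out:
  motion:
    - [30,-32,-1,0,0]
    - [30,-32,-1,0,0]
    - [30,-32,-1,0,0]
    - [30,-32,-1,0,0]
    - [30,-32,-1,0,0]
    - [30,-32,-1,0,0]
    - [30,-32,-1,0,0]
    - [30,-32,-1,0,0]
    - [30,-32,0,0,0]
    - [31,-32,0,7.3,0]
    - [31,-32,0,7.3,0]
    - [31,-32,0,7.3,0]

```text
t: 1.35
eef_pos: [443.3, -76.3, 230.8]
tcp_rot: [3.141, -0.0, 0.062]
ft_force: [0.5, -0.5, 0.6]
opening: 1.002
grip_force: 0.0
```

```bash
cat >> h.py <<'E'
def wrist(f):
    from cell import env
    s=env.state();c=env.read_camera("wrist")
    T=np.eye(4);T[:3,:3]=Ro.from_euler("xyz",s["tcp_rot"]).as_matrix();T[:3,3]=s["eef_pos"]
    M=T@c["hand_eye"]   # cam->world
    c["R"]=M[:3,:3].T;c["t"]=-M[:3,:3].T@M[:3,3]
    d[f]=c;pickle.dump(d,open("cams.pkl","wb"))
    cv2.imwrite(f"pics/{f}.png",c["color"][:,:,::-1]);print(s["t"],s["eef_pos"],s["tcp_rot"],np.degrees(s["tcp_rot"][2]))
def atp(n,p,z):
    c=d[n];v=c["R"].T@np.linalg.solve(c["K"],[p[0],p[1],1]);o=-c["R"].T@c["t"]
    return o+v*(z-o[2])/v[2]
E
python3 -c "
from h import *
wrist('w1')"
```

```text
1.35 [443.30953402 -76.25532179 230.81227648] [ 3.14144627e+00 -9.50461250e-05  6.23732542e-02] 3.573724219198421
```

View pics/w1.png

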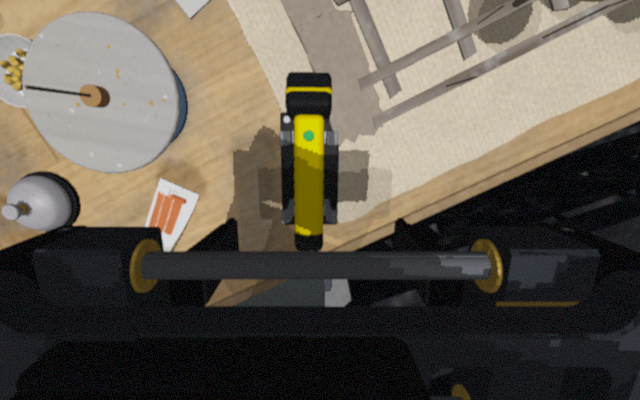

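The wrist view shows the scanner nearly upright in the image: yellow handle from (309.5,114) to (309,235), tail end (308.5,248), bell plunger (11,212). I'll convert these.

```bash
python3 - <<'E'
from h import *
for n,p,z in (("yf",(309.5,114),62),("yb",(309,235),62),("dot",(308.5,136),64),("tail",(308.5,249),55),("cheekF",(309.7,137),68),("screw",(287,119),6),("bell",(11,212),56)): print(n,atp("w1",p,z).round(1))
# yellow mask axis (all at about z 62)
c=d["w1"]["color"].astype(int);m=(c[...,0]>110)&(c[...,1]>100)&(c[...,2]<60)
m[:, :290]=0;m[:,335:]=0;m[:112]=0;m[250:]=0
for v in range(116,236,12):
    u=np.nonzero(m[v])[0];print(v,u.min(),u.max(),[atp("w1",(x,v),62).round(1)[:2].tolist() for x in (u.min()-.5,u.max()+.5)])
E
```

```text
yf [520.3 -65.1  62. ]
yb [382.2 -72.5  62. ]
dot [497.2 -65.4  64. ]
tail [361.3 -72.9  55. ]
cheekF [496.3 -66.8  68. ]
screw [514.5 -35.8   6. ]
bell [386.6 281.7  56. ]
116 295 321 [[517.3, -49.0], [519.1, -78.1]]
128 294 323 [[504.6, -48.5], [506.6, -81.1]]
140 294 322 [[491.8, -49.1], [493.8, -80.9]]
152 295 323 [[478.8, -50.8], [480.8, -82.9]]
164 298 322 [[465.7, -54.8], [467.4, -82.7]]
176 298 316 [[452.1, -55.4], [453.4, -76.9]]
188 300 317 [[438.4, -58.4], [439.7, -78.9]]
200 298 316 [[424.1, -56.8], [425.5, -78.7]]
212 299 316 [[409.8, -58.7], [411.1, -79.6]]
224 295 316 [[394.8, -54.7], [396.5, -80.5]]
```

Emit:
carry_out:
  motion:
    - [4.2,-8,30,0.5,0]
    - [0,0,40,0,0]
    - [0,0,40,0,0]
    - [0,0,35,0,0]
    - [0,0,0,0,0]
    - [0,0,0,0,0]

```text
t: 2.0
eef_pos: [447.0, -69.9, 86.0]
tcp_rot: [-3.141, 0.001, 0.059]
ft_force: [1.1, -0.6, -0.2]
opening: 1.002
grip_force: 0.0
```

Emit:
carry_out:
  motion:
    - [0,-1.8,20,0.3,0]
    - [0,0,15,0,0]
    - [0,0,8,0,0]
    - [0,0,0,0,0]
    - [0,0,0,0,0.5]
    - [0,0,0,0,1]
    - [0,0,0,0,1]
    - [0,0,0,0,1]
    - [0,0,0,0,1]
    - [0,0,0,0,1]

```text
t: 3.0
eef_pos: [446.8, -68.1, 42.7]
tcp_rot: [3.141, -0.0, 0.053]
ft_force: [0.3, 0.1, 0.2]
opening: 0.548
grip_force: 0.0
```

Emit:
carry_out:
  motion:
    - [0,0,0,0,1]
    - [0,0,0,0,1]
    - [0,0,0,0,1]
    - [0,0,0,0,1]
    - [0,0,0,0,1]

```text
t: 3.5
eef_pos: [446.7, -68.0, 42.6]
tcp_rot: [3.142, 0.0, 0.053]
ft_force: [1.1, 0.7, -0.1]
opening: 0.356
grip_force: 30.0
```

Emit:
carry_out:
  motion:
    - [0,0,-8,0,1]
    - [0,0,-15,0,1]
    - [0,0,-30,0,1]
    - [0,0,-35,0,1]
    - [0,0,-35,0,1]
    - [0,0,-35,0,1]
    - [0,0,-30,0,1]

```text
t: 4.2
eef_pos: [446.4, -67.9, 233.0]
tcp_rot: [3.141, -0.001, 0.054]
ft_force: [1.3, 0.3, -2.6]
opening: 0.358
grip_force: 30.0
```

Emit:
carry_out:
  motion:
    - [5,-22,0,0,1]
    - [6,-28,0,0,1]
    - [6,-28,0,0,1]
    - [6,-28,0,0,1]
    - [6,-28,0,0,1]
    - [6,-28,0,0,1]
    - [6,-28,0,0,1]
    - [6,-28,0,-5,1]
    - [0,0,0,-5,1]
    - [0,0,0,-4.7,1]
    - [0,0,0,0,1]
    - [0,0,0,0,1]

```text
t: 5.4
eef_pos: [481.8, 152.1, 230.9]
tcp_rot: [3.142, 0.0, 0.308]
ft_force: [-0.0, 0.2, -1.2]
opening: 0.359
grip_force: 30.0
```

```bash
python3 -c "
from h import *
wrist('w2')
from cell import env;print(env.state()['grip_force'],env.state()['opening'])
i=d['w2']['color'][0:240,150:550,::-1];cv2.imwrite('pics/w2c.png',cv2.resize(i,None,fx=2,fy=2,interpolation=2))"
```

```text
5.4 [481.81073115 152.07166639 230.85860632] [3.14152831e+00 1.22182952e-04 3.07551262e-01] 17.621389303348757
29.989388287067413 0.3525399652144906
```

View pics/w2c.png

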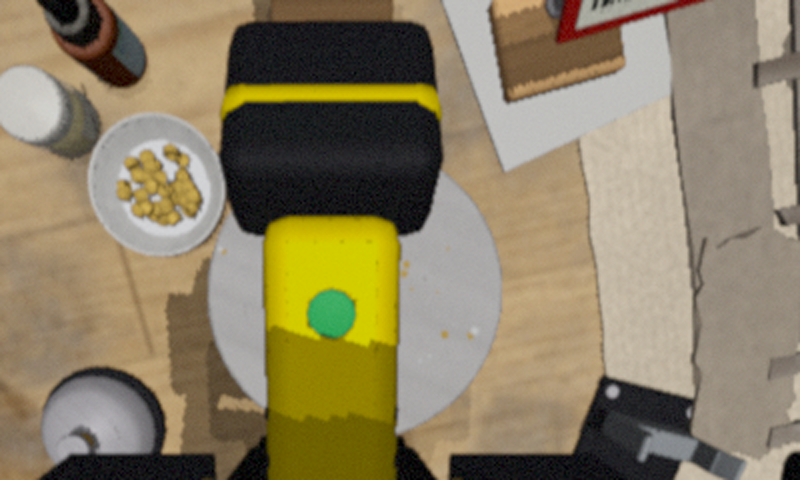

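The head and handle hide the green card here, because it lies above the frame. I'll look from higher and to the side, but first I need the bauble heights.

```bash
python3 - <<'E'
from h import *
for p in ((370,28),(421,25),(406,70),(431,101),(492,112),(527,142)):
    print(p,[(z,atp("top",p,z).round()[:2].tolist(),proj("scene",atp("top",p,z)).round()[0].tolist()) for z in (50,100,150,200,250,300)])
print(d["w2"]["K"])
E
```

```text
(370, 28) [(50, [939.0, 33.0], [206.0, 136.0]), (100, [917.0, 39.0], [207.0, 124.0]), (150, [894.0, 46.0], [209.0, 111.0]), (200, [872.0, 52.0], [210.0, 97.0]), (250, [850.0, 58.0], [211.0, 82.0]), (300, [827.0, 64.0], [212.0, 64.0])]
(421, 25) [(50, [948.0, -86.0], [230.0, 113.0]), (100, [925.0, -75.0], [231.0, 102.0]), (150, [902.0, -63.0], [232.0, 90.0]), (200, [880.0, -51.0], [233.0, 77.0]), (250, [857.0, -39.0], [234.0, 62.0]), (300, [834.0, -27.0], [235.0, 46.0])]
(406, 70) [(50, [840.0, -50.0], [253.0, 129.0]), (100, [823.0, -40.0], [254.0, 117.0]), (150, [805.0, -30.0], [255.0, 105.0]), (200, [787.0, -20.0], [256.0, 91.0]), (250, [770.0, -9.0], [257.0, 76.0]), (300, [752.0, 1.0], [258.0, 59.0])]
(431, 101) [(50, [768.0, -108.0], [286.0, 125.0]), (100, [754.0, -95.0], [287.0, 113.0]), (150, [740.0, -82.0], [287.0, 101.0]), (200, [725.0, -69.0], [288.0, 87.0]), (250, [711.0, -56.0], [289.0, 72.0]), (300, [697.0, -43.0], [289.0, 56.0])]
(492, 112) [(50, [743.0, -250.0], [317.0, 102.0]), (100, [730.0, -230.0], [318.0, 91.0]), (150, [717.0, -211.0], [318.0, 80.0]), (200, [704.0, -191.0], [319.0, 67.0]), (250, [691.0, -171.0], [319.0, 53.0]), (300, [678.0, -151.0], [320.0, 38.0])]
(527, 142) [(50, [673.0, -331.0], [350.0, 94.0]), (100, [664.0, -307.0], [350.0, 84.0]), (150, [654.0, -284.0], [350.0, 73.0]), (200, [645.0, -260.0], [350.0, 61.0]), (250, [635.0, -236.0], [350.0, 47.0]), (300, [625.0, -212.0], [351.0, 32.0])]
[[295.34558805   0.         315.59718057]
 [  0.         295.34558805 196.97029236]
 [  0.           0.           1.        ]]
```

Emit:
carry_out:
  motion:
    - [0,15,-16,0,1]
    - [8,25,-15,0,1]
    - [9,30,0,0,1]
    - [9,30,0,0,1]
    - [9,30,0,0,1]
    - [9,30,0,0,1]
    - [9,30,0,0,1]
    - [9,30,0,0,1]
    - [10,25,0,0,1]
    - [0,0,0,0,1]
    - [0,0,0,0,1]

```text
t: 6.55
eef_pos: [625.0, -59.6, 261.2]
tcp_rot: [-3.141, 0.001, 0.308]
ft_force: [0.7, 0.5, -2.9]
opening: 0.356
grip_force: 30.0
```

```bash
python3 -c "
from h import *
wrist('w3')
i=d['w3']['color'][0:150,0:266,::-1];i=cv2.resize(i,None,fx=3,fy=3,interpolation=2)
for k in range(0,260,20):cv2.line(i,(3*k,0),(3*k,6),(0,0,255))
cv2.imwrite('pics/w3c.png',i)"
```

```text
6.55 [625.02820922 -59.56485423 261.20093539] [-3.14101441e+00  9.20467537e-04  3.07729817e-01] 17.631619730060983
```

View pics/w3c.png

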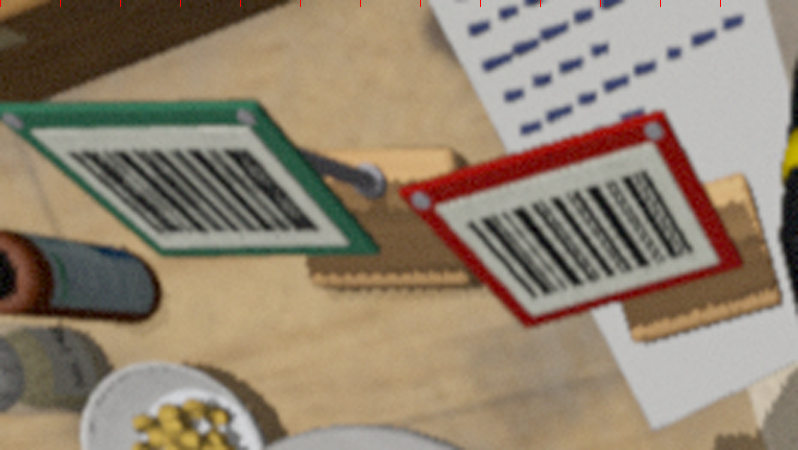

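The view shows both cards clearly. The green bars' corners are at about (71,151), (253,150), (319,230), (164,232) and the red bars' at (470,222), (648,170), (692,252), (535,298), in 3x crop pixels. I'll fit poses to the bars and to the plates.

```bash
cat > fit.py <<'E'
from h import *
S={"Gbar":([(71,151),(253,150),(319,230),(164,232)],57,34,110),"Rbar":([(470,222),(648,170),(692,252),(535,298)],57,34,130),
"Gpl":([(-6,102),(258,101),(380,252),(160,254)],80,62,110),"Rpl":([(400,188),(662,112),(742,266),(528,326)],80,62,130)}
for k,(c,w,hh,h) in S.items():
    px_=np.array(c)/3-.33
    L=np.array([[hh/2,w/2,0],[hh/2,-w/2,0],[-hh/2,-w/2,0],[-hh/2,w/2,0]])
    def mdl(p,t=.6109):
        n=np.array([np.cos(p[2])*np.cos(t),np.sin(p[2])*np.cos(t),np.sin(t)])
        up=np.array([0,0,1])-n*n[2];up/=np.linalg.norm(up)
        # facing the card, its left is n x up reversed
        y=-np.cross(n,up)*-1
        return np.array([p[0],p[1],p[3]])+L@np.array([up,y,n])
    for free in (0,1):
        for sy in (1,-1):
            def f(p):
                X=mdl(p if free else [*p[:3],h]);X=X if sy==1 else X[[1,0,3,2]]
                return (proj("w3",X)-px_).ravel()
            r=least_squares(f,[680,150,3.5,h])
            if abs(r.fun).max()<5:print(k,free,sy,r.x.round(2),np.degrees(r.x[2]).round(1),abs(r.fun).max().round(2))
E
python3 fit.py
```

```text
Gbar 0 1 [669.35 209.98   3.46 110.  ] 198.2 2.06
Gbar 1 1 [668.89 217.19   3.46 101.08] 198.1 0.94
Rbar 0 1 [693.47  79.28   3.71 130.  ] 212.4 1.75
Rbar 1 1 [693.74  83.18   3.71 120.55] 212.4 0.63
Gpl 0 1 [672.   209.74   3.45 110.  ] 197.7 2.15
Gpl 1 1 [671.81 215.31   3.45 103.24] 197.7 0.78
Rpl 0 1 [695.4   79.68   3.7  130.  ] 212.2 1.8
Rpl 1 1 [695.81  83.04   3.7  122.14] 212.3 0.65
```

Emit:
carry_out:
  motion:
    - [-8,-24,0,0,1]
    - [-9,-31,0,0,1]
    - [-9,-31,0,0,1]
    - [-9,-31,0,0,1]
    - [-9,-31,0,0,1]
    - [-9,-31,0,0,1]
    - [-9,-31,13,-0.3,1]
    - [-10,-34,13,0,1]
    - [0,0,20,0,1]
    - [0,0,20,0,1]
    - [0,0,0,0,1]
    - [0,0,0,0,1]

```text
t: 7.8
eef_pos: [481.9, 151.5, 196.2]
tcp_rot: [3.142, -0.0, 0.316]
ft_force: [0.1, 0.1, -1.2]
opening: 0.357
grip_force: 30.0
```

Emit:
carry_out:
  motion:
    - [0.5,0.5,12,0.2,1]
    - [0,0,10,0,1]
    - [0,0,0,0,1]
    - [0,0,0,0,1]
    - [0,0,0,0,1]
    - [0,0,0,0,1]

```text
t: 8.4
eef_pos: [483.0, 150.8, 173.9]
tcp_rot: [3.141, -0.001, 0.312]
ft_force: [-0.6, 0.0, -2.3]
opening: 0.357
grip_force: 30.0
```

```bash
python3 - <<'E'
from h import *
from cell import env
s=env.state();print(s["eef_pos"],s["tcp_rot"])
o=s["eef_pos"]+[0,0,-6.6]; Rz=Ro.from_euler("z",s["tcp_rot"][2]).as_matrix()
pts={"lens":[114,0,-1.5],"spot":[195.9,0,-58.9],"tail":[-85,0,14],"headtop":[75,0,28]}
for n in ("scene","top"):
    d[n]=env.read_camera(n)
out=[]
for n,(x0,y0,w,h) in {"scene":(215,100,130,130),"top":(240,100,130,130)}.items():
    i=cv2.resize(d[n]["color"][y0:y0+h,x0:x0+w,::-1],None,fx=3,fy=3,interpolation=2)
    for p in pts.values():
        q=(proj(n,o+Rz@np.array(p))[0]-[x0,y0]+.33)*3
        cv2.drawMarker(i,tuple(int(a) for a in q),(255,0,255),0,8,1)
    out.append(i)
cv2.imwrite("pics/chk1.png",np.hstack(out))
E
```

```text
[483.02639608 150.7753871  173.88806192] [ 3.14142648e+00 -5.31802129e-04  3.11716779e-01]
```

View pics/chk1.png

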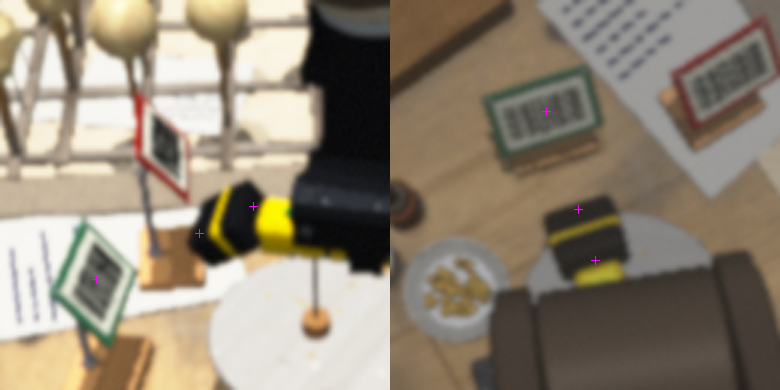

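The check picture puts the predicted scan spot within about 2 mm of the green code's middle in both views (scene crop (97,279), top crop (546,111)). I'll lower it 1 mm and hold.

Emit:
carry_out:
  motion:
    - [-0.5,0,1,0,1]
    - [0,0,0,0,1]
    - [0,0,0,0,1]
    - [0,0,0,0,1]
    - [0,0,0,0,1]
    - [0,0,0,0,1]
    - [0,0,0,0,1]
    - [0,0,0,0,1]
    - [0,0,0,0,1]
    - [0,0,0,0,1]
    - [0,0,0,0,1]
    - [0,0,0,0,1]

```text
t: 9.7
eef_pos: [482.4, 150.6, 172.6]
tcp_rot: [3.142, 0.0, 0.312]
ft_force: [0.1, -0.0, -2.5]
opening: 0.36
grip_force: 30.0
```

Emit:
carry_out:
  motion:
    - [0,0,0,0,1]
    - [0,0,0,0,1]
    - [0,0,0,0,1]
    - [0,0,0,0,1]
    - [0,0,0,0,1]
    - [0,0,0,0,1]
    - [0,0,0,0,1]
    - [0,0,0,0,1]
    - [0,0,0,0,1]
    - [0,0,0,0,1]
    - [0,0,0,0,1]
    - [0,0,0,0,1]

```text
t: 10.9
eef_pos: [482.4, 150.6, 172.6]
tcp_rot: [3.141, 0.0, 0.312]
ft_force: [-0.8, -0.2, -2.5]
opening: 0.358
grip_force: 30.0
```

Emit:
carry_out:
  motion:
    - [0,0,0,0,1]
    - [0,0,0,0,1]
    - [0,0,0,0,1]
    - [0,0,0,0,1]
    - [0,0,0,0,1]
    - [0,0,-15,0,1]
    - [0,0,-25,0,1]
    - [0,0,-25,0,1]

```text
t: 11.7
eef_pos: [482.2, 150.6, 238.2]
tcp_rot: [-3.142, 0.001, 0.312]
ft_force: [-0.2, 0.4, -2.3]
opening: 0.357
grip_force: 30.0
```

```bash
python3 - <<'E'
from h import *
from cell import env
s=env.state();y=np.radians(32.5)
T=np.array([692.2,79.7,128])-[195.9*np.cos(y),195.9*np.sin(y),-58.9]+[0,0,6.6]
print(s["eef_pos"],s["tcp_rot"],T,rel(s["eef_pos"],s["tcp_rot"][2],T,y))
E
```

```text
[482.18163203 150.560904   238.19959774] [-3.14158749e+00  9.19948641e-04  3.11782344e-01] [526.97961577 -25.55699328 193.5       ] [-11.4 181.4  44.7 -14.6]
```

Emit:
carry_out:
  motion:
    - [-1,22,0,0,1]
    - [-2,28,0,0,1]
    - [-2,28,0,0,1]
    - [-2,28,0,0,1]
    - [-2,28,0,0,1]
    - [-2,28,0,0,1]
    - [0,19.4,0,-5,1]
    - [0,0,10,-5,1]
    - [0,0,15,-4.6,1]
    - [0,0,10,0,1]
    - [0,0,0,0,1]
    - [0,0,0,0,1]

```text
t: 12.9
eef_pos: [527.7, -25.3, 202.8]
tcp_rot: [3.142, 0.0, 0.565]
ft_force: [0.2, -0.1, -2.1]
opening: 0.355
grip_force: 30.0
```

```bash
python3 - <<'E'
from h import *
from cell import env
s=env.state();y=np.radians(32.5)
T=np.array([692.2,79.7,128])-[195.9*np.cos(y),195.9*np.sin(y),-58.9]+[0,0,6.6]
print(s["eef_pos"],s["tcp_rot"],T,rel(s["eef_pos"],s["tcp_rot"][2],T,y))
E
```

```text
[527.7104391  -25.28065047 202.84129699] [3.14151369e+00 8.10545421e-06 5.65073149e-01] [526.97961577 -25.55699328 193.5       ] [-0.8 -0.2  9.3 -0.1]
```

Emit:
carry_out:
  motion:
    - [-0.8,-0.2,9.3,0,1]
    - [0,0,0,0,1]
    - [0,0,0,0,1]
    - [0,0,0,0,1]

```text
t: 13.3
eef_pos: [526.9, -25.6, 193.5]
tcp_rot: [3.141, -0.0, 0.567]
ft_force: [1.1, 0.4, -2.2]
opening: 0.36
grip_force: 30.0
```

```bash
python3 - <<'E'
from h import *
from cell import env
s=env.state();print(s["eef_pos"],s["tcp_rot"])
o=s["eef_pos"]+[0,0,-6.6]; Rz=Ro.from_euler("z",s["tcp_rot"][2]).as_matrix()
pts={"lens":[114,0,-1.5],"spot":[195.9,0,-58.9]}
for n in ("scene","top"):
    d[n]=env.read_camera(n)
out=[]
for n,(x0,y0,w,h) in {"scene":(235,100,130,130),"top":(280,90,130,130)}.items():
    i=cv2.resize(d[n]["color"][y0:y0+h,x0:x0+w,::-1],None,fx=3,fy=3,interpolation=2)
    for p in pts.values():
        q=(proj(n,o+Rz@np.array(p))[0]-[x0,y0]+.33)*3
        cv2.drawMarker(i,tuple(int(a) for a in q),(255,0,255),0,8,1)
    out.append(i)
cv2.imwrite("pics/chk2.png",np.hstack(out))
E
```

```text
[526.87181296 -25.64615418 193.51359537] [ 3.14125921e+00 -2.00881515e-04  5.66505942e-01]
```

View pics/chk2.png

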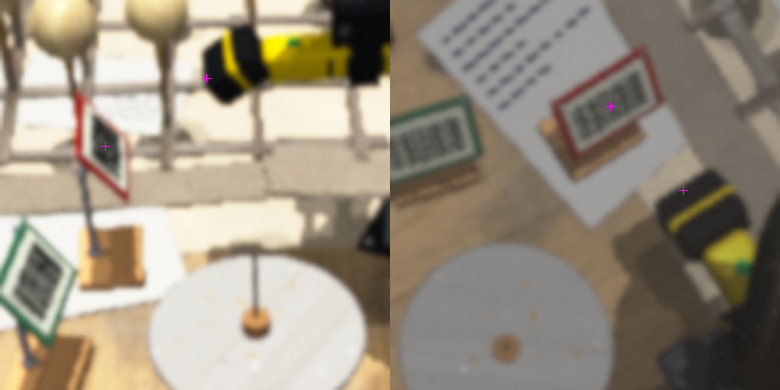

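The red spot sits on the middle of the bars in both views (scene crop (105,146), top crop (610,106)), so I'll hold.

Emit:
carry_out:
  motion:
    - [0,0,0,0,1]
    - [0,0,0,0,1]
    - [0,0,0,0,1]
    - [0,0,0,0,1]
    - [0,0,0,0,1]
    - [0,0,0,0,1]
    - [0,0,0,0,1]
    - [0,0,0,0,1]
    - [0,0,0,0,1]
    - [0,0,0,0,1]
    - [0,0,0,0,1]
    - [0,0,0,0,1]

```text
t: 14.6
eef_pos: [526.8, -25.7, 193.3]
tcp_rot: [3.142, 0.0, 0.567]
ft_force: [-0.3, -0.1, -2.4]
opening: 0.355
grip_force: 30.0
```

Emit:
carry_out:
  motion:
    - [0,0,0,0,1]
    - [0,0,0,0,1]
    - [0,0,0,0,1]
    - [0,0,0,0,1]
    - [0,0,0,0,1]
    - [0,0,0,0,1]
    - [0,0,0,0,1]
    - [0,0,0,0,1]
    - [0,0,0,0,1]
    - [0,0,0,0,1]
    - [0,0,0,0,1]
    - [0,0,0,0,1]

```text
t: 15.8
eef_pos: [526.8, -25.6, 193.3]
tcp_rot: [3.142, 0.0, 0.567]
ft_force: [-0.4, -0.7, -2.2]
opening: 0.355
grip_force: 30.0
```

Emit:
carry_out:
  motion:
    - [0,0,0,0,1]
    - [0,0,0,0,1]
    - [0,0,0,0,1]
    - [0,0,0,0,1]
    - [-10,0,-10,0,1]
    - [-20,0,-20,0,1]
    - [0,0,0,5,1]
    - [0,0,0,8,1]
    - [0,0,0,8,1]
    - [0,0,0,8.4,1]
    - [0,0,0,0,1]

```text
t: 16.9
eef_pos: [501.1, -42.0, 224.0]
tcp_rot: [3.141, -0.001, 0.051]
ft_force: [-0.2, 0.8, -2.4]
opening: 0.353
grip_force: 30.0
```

```bash
python3 - <<'E'
from h import *
from cell import env
s=env.state();print(s["t"],s["eef_pos"],s["tcp_rot"],rel(s["eef_pos"],s["tcp_rot"][2],[446.7,-68,42.6],.053))
E
```

```text
16.9 [501.06478977 -42.04974023 224.03792913] [ 3.14131047e+00 -5.94187550e-04  5.10761813e-02] [-5.560e+01  2.310e+01  1.814e+02 -1.000e-01]
```

Now back over the rest, stopping at about z = 110 for a fine correction.

Emit:
carry_out:
  motion:
    - [-18,7,0,0,1]
    - [-19,8,0,0,1]
    - [-18.6,8.1,20,0,1]
    - [0,0,30,0,1]
    - [0,0,35,0,1]
    - [0,0,25,0,1]
    - [0,0,0,0,1]
    - [0,0,0,0,1]

```text
t: 17.7
eef_pos: [447.3, -68.0, 114.0]
tcp_rot: [3.142, 0.0, 0.056]
ft_force: [-0.0, 0.3, -3.1]
opening: 0.36
grip_force: 30.0
```

```bash
python3 - <<'E'
from h import *
from cell import env
s=env.state();print(s["t"],s["eef_pos"],s["tcp_rot"],rel(s["eef_pos"],s["tcp_rot"][2],[446.7,-68,42.6],.053))
E
```

```text
17.7 [447.34886998 -67.97464848 114.01304082] [3.14155397e+00 1.14494414e-04 5.59603000e-02] [-0.6 -0.  71.4  0.2]
```

Emit:
carry_out:
  motion:
    - [-0.6,0,20,0.2,1]
    - [0,0,15,0,1]
    - [0,0,12,0,1]
    - [0,0,10,0,1]
    - [0,0,8,0,1]
    - [0,0,4,0,1]
    - [0,0,2,0,1]
    - [0,0,0,0,1]
    - [0,0,0,0,1]

```text
t: 18.6
eef_pos: [446.8, -67.9, 42.6]
tcp_rot: [3.141, -0.001, 0.05]
ft_force: [-0.7, -0.3, -3.0]
opening: 0.355
grip_force: 30.0
```

Emit:
carry_out:
  motion:
    - [0,0,0.7,0,1]
    - [0,0,0,0,1]
    - [0,0,0,0,0.6]
    - [0,0,0,0,0.5]
    - [0,0,0,0,0.4]
    - [0,0,0,0,0.3]
    - [0,0,0,0,0.2]
    - [0,0,0,0,0.2]
    - [0,0,0,0,0.2]

```text
t: 19.5
eef_pos: [446.6, -67.8, 41.6]
tcp_rot: [3.142, 0.0, 0.05]
ft_force: [0.5, -0.1, -0.2]
opening: 0.785
grip_force: 0.0
```

Emit:
carry_out:
  motion:
    - [0,0,0,0,0]
    - [0,0,-15,0,0]
    - [0,0,-25,0,0]
    - [0,0,-40,0,0]
    - [0,0,-40,0,0]
    - [0,0,-40,0,0.5]
    - [0,0,-15,0,1]

```text
t: 20.2
eef_pos: [447.3, -68.0, 220.1]
tcp_rot: [3.14, -0.005, 0.05]
ft_force: [0.7, -0.9, -1.1]
opening: 0.884
grip_force: 0.0
```

Emit:
carry_out:
  motion:
    - [-3,-25,0,0,1]
    - [-4,-33,0,0,1]
    - [-4,-33,0,0,1]
    - [-4,-33,0,0,1]
    - [-4,-33,0,0,1]
    - [-4,-33,0,0,1]
    - [-4,-33,0,0,1]
    - [-4,-33,0,0,1]
    - [-4,-33,0,0,1]
    - [-4,-33,0,0,1]
    - [-4,-33,0,0,1]
    - [0,0,0,0,1]

```text
t: 21.4
eef_pos: [385.2, 287.2, 216.5]
tcp_rot: [-3.141, -0.0, 0.053]
ft_force: [-1.2, -0.1, -0.3]
opening: 0.004
grip_force: 0.0
```

```bash
python3 - <<'E'
from h import *
from cell import env
wrist("w4")
c=env.read_camera("scene")["color"]
a=cv2.resize(d["w4"]["color"][80:280,220:420,::-1],None,fx=2,fy=2,interpolation=2)
b=cv2.resize(c[125:225,330:430,::-1],None,fx=4,fy=4,interpolation=2)
cv2.imwrite("pics/chk3.png",np.hstack([a,b]))
E
```

```text
21.4 [385.1848005  287.19212189 216.49353209] [-3.14117351e+00 -1.59676512e-04  5.29846623e-02] 3.035797529892367
```

View pics/chk3.png

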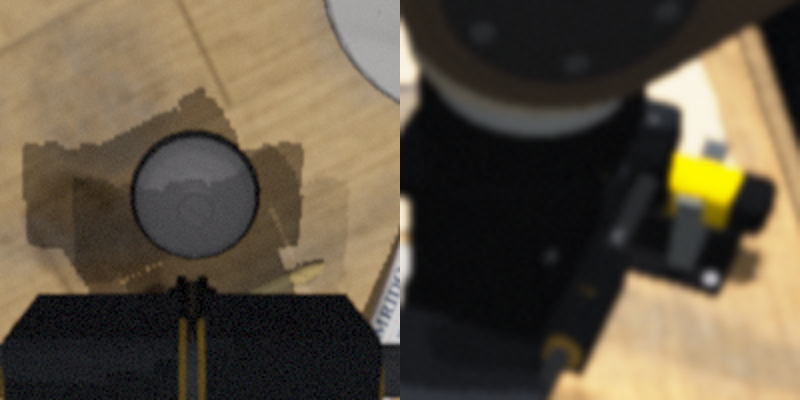

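The bell plunger shows at wrist pixel (316.5,184) and its dome's base circle at (317.5,177.5). The scanner's rear is back in its saddle.

```bash
python3 - <<'E'
from h import *
print(atp("w4",(316.3,184),56),atp("w4",(317.3,177.5),5))
E
```

```text
[387.72123394 286.40531433  56.        ] [386.30111257 284.95291143   5.        ]
```

Emit:
carry_out:
  motion:
    - [1.3,1.2,25,0,1]
    - [0,0,40,0,1]
    - [0,0,40,0,1]
    - [0,0,30,0,1]
    - [0,0,8,0,1]
    - [0,0,0,0,1]
    - [0,0,0,0,1]

```text
t: 22.2
eef_pos: [387.9, 283.3, 74.8]
tcp_rot: [-3.141, -0.001, 0.049]
ft_force: [0.8, -0.7, 1.0]
opening: 0.006
grip_force: 0.0
```

Emit:
carry_out:
  motion:
    - [-1.2,-2.5,0,0,1]
    - [0,0,5,0,1]
    - [0,0,4,0,1]
    - [0,0,2,0,1]
    - [0,0,2,0,1]
    - [0,0,2,0,1]
    - [0,0,1,0,1]
    - [0,0,0,0,1]

```text
t: 23.0
eef_pos: [386.0, 286.0, 57.6]
tcp_rot: [-3.142, -0.0, 0.05]
ft_force: [-1.0, 2.8, 4.6]
opening: 0.005
grip_force: 1.8
```

Emit:
carry_out:
  motion:
    - [0,0,0.7,0,1]
    - [0,0,0,0,1]
    - [0,0,0,0,1]

```text
t: 23.3
eef_pos: [386.0, 286.0, 57.2]
tcp_rot: [-3.141, -0.0, 0.05]
ft_force: [-1.4, 1.4, 6.8]
opening: 0.005
grip_force: 3.7
```

Emit:
carry_out:
  motion:
    - [0,0,0.6,0,1]
    - [0,0,0,0,1]
    - [0,0,0,0,1]

```text
t: 23.6
eef_pos: [386.0, 286.0, 57.0]
tcp_rot: [-3.141, -0.001, 0.05]
ft_force: [-3.4, 0.9, 14.3]
opening: 0.006
grip_force: 7.2
```

The force has jumped while the tool barely moved, so the plunger is at its stop. I'll release and check.

Emit:
carry_out:
  motion:
    - [0,0,-3,0,1]
    - [0,0,-10,0,1]
    - [0,0,-30,0,1]
    - [0,0,-40,0,1]
    - [0,0,-40,0,1]
    - [0,0,-40,0,1]
    - [0,0,0,0,1]
    - [0,0,0,0,1]
    - [0,0,0,0,1]
    - [0,0,0,0,1]
    - [0,0,0,0,1]

```text
t: 24.7
eef_pos: [385.7, 285.7, 218.4]
tcp_rot: [3.141, 0.002, 0.05]
ft_force: [0.1, 0.4, -0.5]
opening: 0.004
grip_force: 0.0
```

```bash
python3 - <<'E'
from h import *
from cell import env
t=env.read_camera("top")["color"];d0=t[170:300,350:450,::-1];print(env.state()["t"])
c=env.read_camera("scene")["color"]
cv2.imwrite("pics/chk4.png",np.hstack([cv2.resize(d0,(300,390),interpolation=2),cv2.resize(c[110:240,300:450,::-1],(450,390),interpolation=2)]))
E
```

```text
24.75
```

View pics/chk4.png

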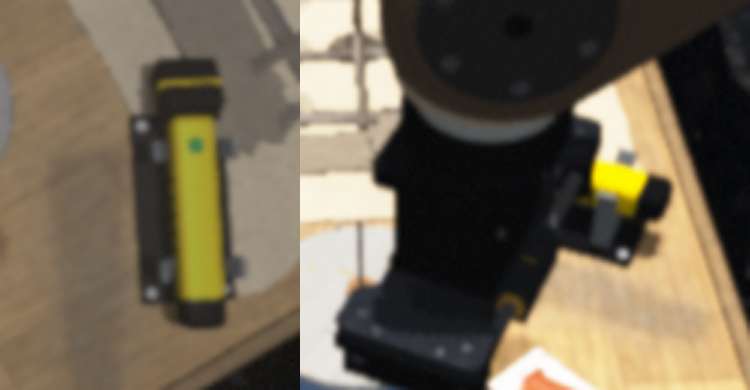

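The scanner lies in both saddles with its head at the original end (top crop, head at (188,88)), and the arm is clear of everything. I'll hand in.

```bash
python3 -c "
from cell import env
print(env.job_done())"
```

```text
the job is handed in; nothing more can be done
None
```

I aimed at the green and then the red code and held each for over two seconds, laid the scanner back in both saddles with its head at the original end, then pressed the bell to its stop and released it. The job was handed in at about 25 s, but the hand-in returned no verdict.

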